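# Fit the bolster ring to the arbor press

### The job

The arbor press needs its bolster ring: lift the largest of the three steel rings off its hooked peg on the slanted wooden rack, lay it flat between the guide rails on the press's infeed plate and let go of it. Then push it along the plate (do not carry it) over the raised rim and in under the ram until it drops fully home in its round seat. Go gently, neither forcing the ring nor letting it fall, and leave the other two rings hanging and the hammer, the brass dome and the pot of punches near by where they are.

Things in the scene. Friction and masses are not known exactly. Their poses are not given: they have to be found in the camera images.
- ring_big_center (a point): largest steel ring hanging on one of the rack's three pegs: outside diameter 64 mm, hole 26 mm, 16 mm thick, about 335 g. This point is the ring's centre, half-way up its thickness; z is the ring's axis (square to the rack's face while it hangs). It is the one to fit. Slid up the face by 7 to 18 mm (best 12) its hole clears the hook.
- ring_mid_center (a point): middle-sized steel ring hanging on one of the rack's three pegs: outside diameter 52 mm, hole 26 mm, 16 mm thick, about 200 g. This point is the ring's centre, half-way up its thickness; z is the ring's axis (square to the rack's face while it hangs). It stays where it hangs.
- ring_small_center (a point): smallest steel ring hanging on one of the rack's three pegs: outside diameter 42 mm, hole 26 mm, 16 mm thick, about 105 g. This point is the ring's centre, half-way up its thickness; z is the ring's axis (square to the rack's face while it hangs). It stays where it hangs.
- rack: wooden slant rack, fixed, 320 mm long, 170 deep, 145 tall. Origin: centre of its underside; z up, y along the row of pegs, x horizontal, front to back. Its face leans back 45 degrees: square to it is (-0.707, 0, 0.707), up the face is (0.707, 0, 0.707) in its axes. The face is 175 mm from bottom to top; its lower edge is at x -75, z 18 mm and has a strip 8 mm proud, 10 mm wide.
- peg_mid (a point): where the middle of three equal hooked pegs meets the rack's face, 75 mm below the face's top edge; the others are 80 mm either side along the rack's y. 8 mm round steel: 28 mm straight out, square to the face, then bent up the face, its tip's axis 35 mm out and 7 mm higher up the face. A ring hangs flat on the face, its centre 9 mm down the face from the peg. Any ring on any peg.
- press: bench arbor press, fixed, grey-green casting. Origin on the bench under the ram's axis; z up, x from the infeed end (negative) to the column, y across. On it a steel nest plate, y +-56 mm, upper face 46 mm above the bench. The plate is clamped in slots up to 12 mm fore or aft of its mean (x -192 to +48 mm): this shift is not reported, see or feel it. Column from x 83 mm, 290 mm tall; lever on the -y side.
- infeed (a point): on the plate's upper face, midway between its guide rails, 125 mm before the ram's axis: lay the ring here, centre 8 mm above this point (15 mm either way along the rails will do). Axes as the press: +x is the way to push. Rails: 6 mm high, 72 mm apart inside, from 57 mm behind this point to 79 mm ahead (+-12); then the rim, a ramp 8 mm long rising 2 mm and a 3 mm crest, which rings the seat.
- ram_end (a point): lower end of the ram (25 mm square), 64 mm above the plate; axes as the press. Below it (+-12 mm in x) the round seat, 68 mm across, 4 mm deep in the plate; home, the ring's centre is 50 mm above the bench (54 on the plate). A fence round the seat's far side, 16 mm high, stops the ring over it. The head begins 95 mm above this point, 34 mm before it. Keep the gripper's body back: tilt it about 20 degrees.
- punch_pot_b: brass pot of steel punches, 60 mm across, about 140 mm tall; bystander. Origin at the centre of its underside.
- chasing_hammer: chasing hammer with a wooden handle, 210 mm long along its x, 27 mm tall, lying; bystander. Origin under its middle.
- brass_dome: small brass dome, 64 mm across, 45 mm tall; bystander. Origin at the centre of its underside.
Mind the look-alikes: they are no part of the job. What is shaped like the part that bears ring_big_center but orange is not meant.

How it is judged (in metres and radians):
On the way, in this order (a step that is already met when the one before it is completed fails the run):
1. the largest ring is held clear of its peg and of the rack (distance of ring_big_center from where it was at the start of the episode above 0.06 m and contact force between ring_big and rack below 0.05 N and contact force between the fingers and ring_big above 1 N), for 0.1 s.
2. the ring lies flat on the infeed plate between the rails, before the rim, let go (x of ring_big_center in the frame of press between -0.165 and -0.092 m and y of ring_big_center in the frame of press between -0.008 and 0.008 m and z of ring_big_center in the frame of press between 0.0515 and 0.0555 m and angle between ring_big_center's own z axis and vertical below 0.06 rad and contact force between the fingers and ring_big below 0.05 N), for 0.2 s.
At the end, for the whole second after the job is handed in: The largest ring has dropped into the seat under the ram and lies level, let go, at rest: centre 47.5 to 51.8 mm above the bench, within 4 mm of the press's x axis and 17 mm of the ram's, tilt under 0.04 rad; the other rings hang within 12 mm of where they were, no bystander moved over 30 mm (z of ring_big_center in the frame of press between 0.0475 and 0.0518 m and x of ring_big_center in the frame of press between -0.017 and 0.017 m and y of ring_big_center in the frame of press between -0.004 and 0.004 m and angle between ring_big_center's own z axis and vertical below 0.04 rad and linear speed of ring_big below 0.01 m/s and contact force between the fingers and ring_big below 0.05 N and distance of each of ring_mid_center, ring_small_center from where it was at the start of the episode below 0.012 m); the robot touches nothing.
It fails at once if the ring is forced against the press with over 35 N (contact force between ring_big and press above 35 N).
It fails at once if the ring is dropped: it moves faster than 0.6 m/s while the fingers do not hold it (contact force between the fingers and ring_big below 0.01 N and linear speed of ring_big above 0.6 m/s).
It fails at once if the ring is carried through the air over the rim (more than 12 mm above the plate) instead of being pushed along the plate (x of ring_big_center in the frame of press between -0.065 and 0.06 m and y of ring_big_center in the frame of press between -0.05 and 0.05 m and z of ring_big_center in the frame of press between 0.066 and 0.15 m).
It fails at once if another ring is knocked off its place (distance of any of ring_mid_center, ring_small_center from where it was at the start of the episode above 0.03 m).
It fails at once if a bystander is moved by more than 30 mm or tipped over (distance of any of punch_pot_b, chasing_hammer, brass_dome from where it was at the start of the episode above 0.03 m or angle between any of punch_pot_b, brass_dome's own z axis and vertical above 0.5 rad).
It also fails if it takes over 58 s, if anything falls off the work surface, if the arm or the gripper's body presses on something with over 40 N, if the wrist force passes 120 N, or if a joint passes its speed limit or range.

### The arm

A 6-joint arm with a two-finger parallel gripper is mounted at the origin on the work surface. World frame = base frame: x ahead of the robot, y to its left, z up, the work surface at z = 0. Lengths are in mm, angles in degrees, forces in N, time in s.
With the tool pointing down it reaches from about 300 to 850 mm from the base axis. Payload 4.2 kg.
Tool frame: the origin (TCP) lies at the very end of the fingers, on their centre line; the grasp point (between the pads) lies 19 mm behind it; x points along the fingers, z is the direction in which the jaws open and shut, and the axes are right-handed (so a half turn about x gives the same grasp; the last joint's range is limited). The gripper opens to 91 mm and grips with 3 to 60 N. Pads are 32 mm wide; open, the fingers measure 118 mm over their backs; the gripper's body (76 mm by 178 mm) begins 60 mm behind the grasp point.
Start: joints at [68.87, 18.312, 89.639, -0, 72.044, -1.146], TCP at [196.521, 540.391, 213.976] pointing down, gripper open.
Joint ranges: [-177.97, 177.97], [-48.28, 115.42], [12.27, 149.76], [-77.06, 257.06], [2.81, 150.46], [-146.56, 146.56]. Speed limits (degrees/s): [147.25, 147.25, 180, 180, 180, 180].

### API

Orientations are given as [roll, pitch, yaw] about the fixed x, y, z axes, in that order (R = Rz(yaw) Ry(pitch) Rx(roll)).
In Python, from workcell import state, grab_frame, camera_info, env, search_frame, place_of gives the robot as it stands.
- The arm moves only by the tool drive_tool, never from a script. Its argument "plan" is a list of rows, each a list of 7 numbers: the turn, a rotation vector about the world's x, y, z in degrees, then the shift along the world's x, y, z in mm, then the finger opening in mm, from 0 to 91.2. In form: [[wx, wy, wz, dx, dy, dz, jaw], ...]. A call has 1 to 10 rows; each row is the pose to reach, as a shift and turn from the pose measured when the call began; what a row does not reach only later rows make up. A row lasts 1/8 s, in which the tool goes at most 62.5 mm and 10.7 degrees, less where a joint would pass 70% of its speed; a pose out of reach is approached as far as the arm can. A call with a gripper value outside its range is refused whole. The fingers move at their own pace and stop on an object; "grip_force" is the grip in N (left out, the last holds). Time passes only in rows, so rows that repeat a pose let the fingers close. It gives the time, the measured TCP pose, the force and the opening at its end, in the units of the state.
- state(): the state, without advancing time (a new reading comes with each control period).
- grab_frame(name): name is "scene" or "top" or "wrist"; returns the picture (480x640x3 uint8, red, green, blue); there is no depth.
- camera_info(name): a dict with "intrinsics" (3x3 intrinsics, pixels), "origin" and "orientation" of the camera in the world; the wrist camera has in their place "hand_eye" (4x4, takes a point from camera to tool coordinates, whose origin is the TCP and whose axes are the tool frame's). Camera axes: x right, y down, z forward; pixel columns grow to the right and rows downward; lengths in mm; the calibration is good to about 2 mm. A picture is of the moment at which its call begins: read the wrist's pose just before it. camera_info takes no time and is no camera call.
- env.job_done(): hands the job in, once; it reports no verdict.
Trained networks look in the newest picture that a camera, given by its name, has taken for a name from the list of things; names that differ only in an ending like _2 or _b are one class to them, and where a whole thing is asked for, a point or a joint stands for the part that bears it (a point fixed in the world has none). Each returns a list of dicts, best first, with "p" (0 to 1); they miss things now and then, are a little off and sometimes report something else, mostly with a low value. They report only what shows in the picture. A call takes as long as a camera call. They do not tell look-alikes from the thing itself.
- search_frame(camera, label): "rect" ([left, top, right, bottom] as shares, 0 to 1, of the picture: columns of its width, rows of its height, round what is visible of it).
- place_of(camera, label): "location" ([column, row] as shares, 0 to 1, of the picture: columns of its width, rows of its height: a listed point, or the origin of a listed thing).
The state is a dict: "time_s": time; "qpos": joint angles; "qvel": joint speeds; "effort": joint torques, N m; "ee_pos": TCP position; "ee_rot": TCP orientation; "force": force on the tool from outside, world axes, zero at the start; "torque": the same for the moment, N m; "gripper_width": finger opening in mm.
Only numpy, scipy, OpenCV 4.12 (cv2) and the standard library are available. Lean on these libraries where they do the work, as an engineer would, in place of code of your own. Each camera call takes 0.05 s, during which the arm holds its last target. There are 200 camera calls.

## Working session

There is one attempt and no reset: what is moved stays moved. The work goes in short steps, Python scripts to look and compute and a tool call to move; the robot and the scene stay as the last step left them, time stands still between calls to the robot, and variables do not carry over. Pictures are saved under pics/ and viewed, about 8 in all and at most 12, crops included, and the job is handed in when it is done.

Besides the shell and the picture viewer there is one more tool, called after "Emit:" as name([rows], argument=value, ...), one row to a line, values as JSON. drive_tool: Moves the arm, as the interface text tells. Its arguments: {"type":"object","properties":{"plan":{"type":"array"},"grip_force":{"type":"number"}},"required":["plan"]}

```bash
mkdir -p pics; cat > h.py <<'E'
import numpy as np, cv2
from workcell import state, grab_frame, camera_info, env, search_frame, place_of
from scipy.spatial.transform import Rotation as R
E
python3 - <<'E'
from h import *
print(state())
for c in ("scene","top"):
    im=grab_frame(c); cv2.imwrite(f"pics/{c}0.png",im[:,:,::-1]); print(c,camera_info(c))
    for l in ["ring_big_center","ring_mid_center","ring_small_center","rack","peg_mid","press","infeed","ram_end","punch_pot_b","chasing_hammer","brass_dome"]:
        print(l,[(np.round(np.array(d["location"])*[640,480],1).tolist(),round(d["p"],2)) for d in place_of(c,l)[:4]])
print(camera_info("wrist"))
E
```

```text
{'time_s': 0.0, 'qpos': array([ 6.88702617e+01,  1.83504317e+01,  8.97063384e+01, -5.09444026e-04,
        7.20419613e+01, -1.14529144e+00]), 'qvel': array([-0.05179897, -0.02226316,  0.01293918,  0.02542169,  0.02380037,
       -0.0384069 ]), 'effort': array([ 2.00644143e-03, -4.12451112e+01, -2.31977731e+01,  7.28337374e-02,
        4.57391236e-02, -1.35257110e-04]), 'ee_pos': array([196.33198218, 539.91492649, 213.13284755]), 'ee_rot': array([ 179.13578661,   89.90126744, -110.84850279]), 'force': array([ 0.19806817, -1.08607352,  0.43178728]), 'torque': array([0.0107841 , 0.06871479, 0.01811724]), 'gripper_width': 91.11321701157347}
scene {'intrinsics': array([[547.17107487,   0.        , 326.33060667],
       [  0.        , 547.17107487, 231.99019367],
       [  0.        ,   0.        ,   1.        ]]), 'origin': array([1298.26822495, -145.82755814, 1038.55006943]), 'orientation': array([-139.71386577,   -0.42136345,   87.72968209])}
ring_big_center [([241.5, 244.5], 0.91), ([151.5, 234.9], 0.62), ([234.6, 185.0], 0.62)]
ring_mid_center [([215.6, 271.0], 0.95)]
ring_small_cente
[... 923 characters left out ...]

infeed [([173.4, 221.7], 0.86)]
ram_end [([99.3, 205.2], 0.7)]
punch_pot_b [([244.6, 130.1], 0.59)]
chasing_hammer [([268.8, 263.7], 0.76)]
brass_dome [([285.2, 172.9], 0.62)]
{'intrinsics': array([[391.16769477,   0.        , 322.40526854],
       [  0.        , 391.16769477, 237.92640491],
       [  0.        ,   0.        ,   1.        ]]), 'hand_eye': array([[ 8.95826664e-04, -2.77532363e-01,  9.60715871e-01,
        -1.70728022e+02],
       [-5.70921769e-05, -9.60716269e-01, -2.77532424e-01,
         7.83977575e+01],
       [ 9.99999597e-01,  1.93771585e-04, -8.76480177e-04,
        -1.02775805e+00],
       [ 0.00000000e+00,  0.00000000e+00,  0.00000000e+00,
         1.00000000e+00]])}
```

View pics/scene0.png

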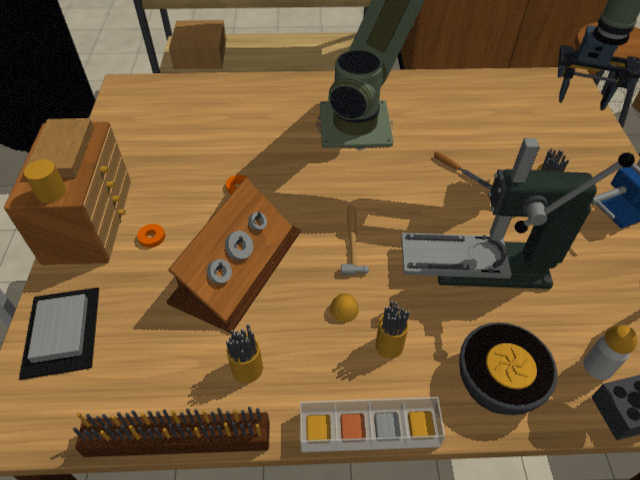

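View pics/top0.png

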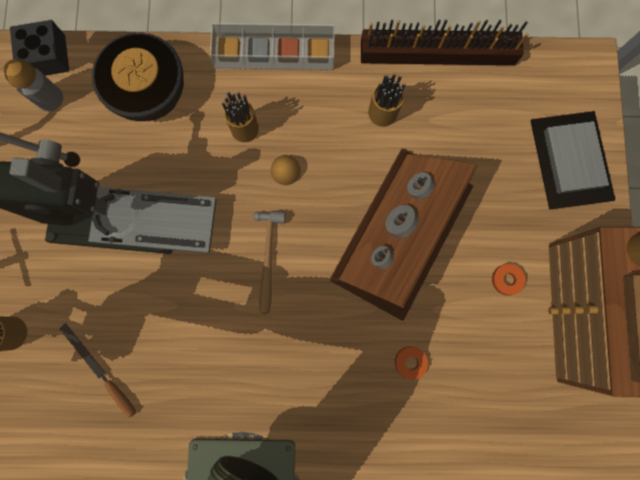

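```bash
cat >> h.py <<'E'
def ray(cam,px):
    c=camera_info(cam); K=c["intrinsics"]
    if cam=="wrist":
        s=state(); T=c["hand_eye"]; Rt=R.from_euler('xyz',s["ee_rot"],degrees=True).as_matrix()
        o=Rt@T[:3,3]+s["ee_pos"]; M=Rt@T[:3,:3]
    else:
        o=c["origin"]; M=R.from_euler('xyz',c["orientation"],degrees=True).as_matrix()
    d=M@np.linalg.solve(K,[px[0],px[1],1.]); return o,d/np.linalg.norm(d)
def tri(rs):
    A=sum(np.eye(3)-np.outer(d,d) for o,d in rs); b=sum((np.eye(3)-np.outer(d,d))@o for o,d in rs)
    p=np.linalg.solve(A,b); return p,[np.linalg.norm(np.cross(p-o,d)) for o,d in rs]
def plane(cam,px,z):
    o,d=ray(cam,px); return o+d*(z-o[2])/d[2]
E
python3 - <<'E'
from h import *
for n,a,b in [("big",(241.5,244.5),(401.9,221.1)),("mid",(215.6,271),(418.7,190)),("small",(257.7,221.3),(378.4,256.7)),("peg",(235.7,240.3),(406.2,222.8)),("rack",(236,266.7),(401.6,229.3)),("press",(481.2,265.6),(123.4,218)),("infeed",(435.1,250.9),(173.4,221.7)),("ram",(496.2,237.9),(99.3,205.2)),("pot",(387.1,345.8),(244.6,130.1)),("ham",(354.5,237.3),(268.8,263.7)),("dome",(344.2,307.1),(285.2,172.9))]:
    p,e=tri([ray("scene",a),ray("top",b)]); print(n,np.round(p,1),np.round(e,1))
E
```

```text
big [ 522.9 -300.3   87.6] [2.7 2.7]
mid [ 587.9 -344.7   77.1] [6. 6.]
small [ 453.8 -261.2   85.4] [3.4 3.4]
peg [ 518.1 -309.7   96.4] [0. 0.]
rack [ 522.  -318.2    3.7] [1.6 1.6]
press [537.4 260.9   3.3] [2.4 2.4]
infeed [523.2 145.5  45.8] [1.3 1.3]
ram [540.8 268.7 109.4] [1.5 1.5]
pot [736.1  16.1  -4.7] [2.6 2.6]
ham [445.7 -39.2   8.6] [3.7 3.7]
dome [640.3 -71.9   1.1] [0.4 0.4]
```

The scene view shows three grey rings on the rack at (241,245), (220,271) and (258,221). The rack face is toward the camera, and the press plate is at (455,255). Possible mix-ups: the mid ring at (220,271), the small ring at (258,221), and orange rings at (151,235) and (235,185). The middle one at (241,245) looks largest. I'll check that in a close crop.

```bash
python3 - <<'E'
from h import *
s=cv2.imread("pics/scene0.png"); t=cv2.imread("pics/top0.png")
a=cv2.resize(s[175:325,165:305],None,fx=4,fy=4,interpolation=cv2.INTER_CUBIC)[:600,:]
def c(im,x0,y0,w,h,W,H): return cv2.resize(im[y0:y0+h,x0:x0+w],(W,H),interpolation=cv2.INTER_CUBIC)
A=c(s,165,175,140,140,400,400);B=c(t,325,145,150,150,400,400)
C=c(s,390,215,160,80,400,200);D=c(t,70,180,160,80,400,200)
cv2.imwrite("pics/crop1.png",np.vstack([np.hstack([A,B]),np.hstack([C,D])]))
E
```

```text
(no output)
```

View pics/crop1.png

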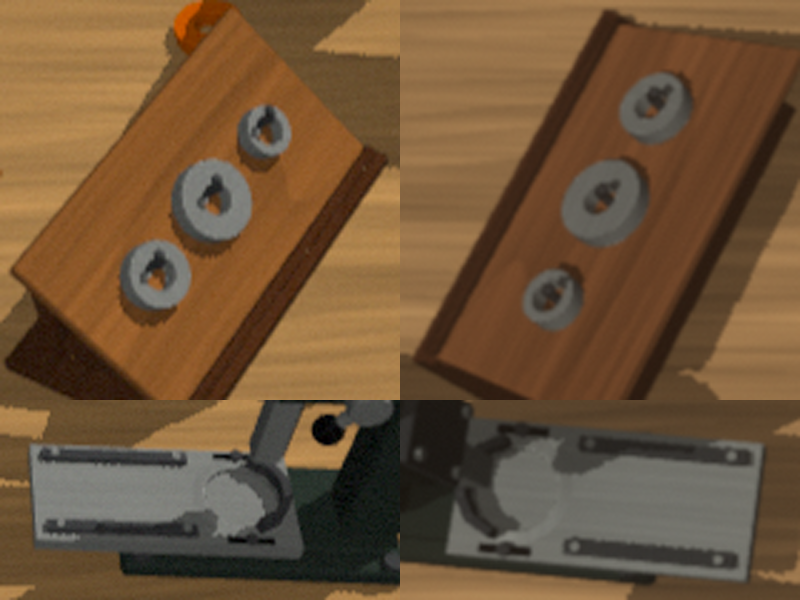

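The crop confirms it: the middle ring, at scene (239,245) and top (402,220), is clearly the largest. It is steel rather than orange, and the smaller rings sit at either side. The rack's lower strip is on the +x+y side, so the face looks toward +x+y. The press plate shows its rails, with the seat at the far (+y) end.

```bash
python3 - <<'E'
from h import *
for n,px in [("infeed corner a",(215.2,197.2)),("b",(208,252)),("seat-end corner",(88.8,242.8))]: print(n,np.round(plane("top",px,46),1))
for n,px in [("a(scene) far-left",(402,233)),("near-left",(403.6,274)),("near-right",(511,277.5))]: print(n,np.round(plane("scene",px,46),1))
s=state(); R0=R.from_euler('xyz',s["ee_rot"],degrees=True)
print(np.round(R0.as_matrix(),2))
row=np.array([.848,-.53,0]); n=np.array([.375,.6,.707]); up=np.cross(n,row); print("up",up)
q0=s["qpos"][0]
nat=R.from_euler('z',-30-q0,degrees=True)*R0
x=nat.as_matrix()[:,0]; ax=np.cross(x,-n); a=np.arccos(x@-n); nat2=R.from_rotvec(ax/np.linalg.norm(ax)*a)*nat
for nm,z in [("row",row),("-row",-row),("up",up),("-up",-up)]:
    M=np.c_[-n,np.cross(z,-n),z]; T=R.from_matrix(M)
    d=(nat2.inv()*T).as_rotvec(degrees=True)
    print(nm,"twist rel natural",np.round(d,0),"rotvec from now",np.round((T*R0.inv()).as_rotvec(degrees=True),1), "cam side y",np.round(M[:,1],2))
E
```

```text
infeed corner a [574.6  65.5  46. ]
b [463.2  74.8  46. ]
seat-end corner [478.2 312.2  46. ]
a(scene) far-left [467.   74.5  46. ]
near-left [586.7  62.6  46. ]
near-right [604.4 300.8  46. ]
[[ 0.   -0.94  0.34]
 [ 0.    0.34  0.94]
 [-1.   -0.    0.  ]]
up [ 0.37471   0.599536 -0.70755 ]
row twist rel natural [ 3.  0. -0.] rotvec from now [-48.5 -16.7 -96.1] cam side y [ 0.37  0.6  -0.71]
-row twist rel natural [-177.    0.    0.] rotvec from now [-15.8  45.9  73.7] cam side y [-0.37 -0.6   0.71]
up twist rel natural [-87.   0.  -0.] rotvec from now [-40.5  19.8 -11.4] cam side y [-0.85  0.53 -0.  ]
-up twist rel natural [93. -0. -0.] rotvec from now [ 28.5  58.4 155.9] cam side y [ 0.85 -0.53  0.  ]
```

Emit:
drive_tool([
  [-3, -1, -7, 26, -55, 10, 91],
  [-7, -2, -14, 52, -110, 20, 91],
  [-10, -4, -21, 78, -165, 25, 91],
  [-14, -5, -28, 105, -221, 25, 91],
  [-17, -6, -34, 131, -276, 25, 91],
  [-21, -7, -41, 158, -332, 25, 91],
  [-24, -8, -48, 184, -387, 25, 91],
  [-28, -10, -55, 210, -442, 20, 91],
  [-31, -11, -62, 236, -497, 15, 91],
  [-35, -12, -69, 263, -553, 10, 91],
])

```text
time_s: 2.45
ee_pos: [460.3, -14.3, 224.2]
ee_rot: [-105.2, 55.3, -106.8]
force: [-0.3, 0.8, -0.4]
gripper_width: 91.3
```

```bash
python3 - <<'E'
from h import *
s=state();print(s["ee_pos"],s["qpos"])
n=np.array([.375,.6,.707]);row=np.array([.848,-.53,0]);T=R.from_matrix(np.c_[-n,np.cross(row,-n),row])
R0=R.from_euler('xyz',s["ee_rot"],degrees=True)
print(np.round((T*R0.inv()).as_rotvec(degrees=True),1),np.round(np.array([564,-234,165])-s["ee_pos"],1))
E
```

```text
[460.25636332 -14.25646279 224.15263272] [ 16.93260271  17.51352822  98.36956666 -28.39585133  85.73969301
  26.1364072 ]
[-13.4  -4.7 -26.9] [ 103.7 -219.7  -59.2]
```

Emit:
drive_tool([
  [-3, -1, -6, 22, -47, -10, 91],
  [-6, -2, -12, 45, -95, -20, 91],
  [-9, -3, -18, 68, -145, -35, 91],
  [-12, -4, -24, 90, -190, -50, 91],
  [-13.4, -4.7, -27, 104, -220, -59, 91],
  [-13.4, -4.7, -27, 104, -220, -59, 91],
  [-13.4, -4.7, -27, 104, -220, -59, 91],
])

```text
time_s: 3.32
ee_pos: [564.0, -233.8, 165.1]
ee_rot: [-90.1, 45.0, -122.2]
force: [0.5, 0.1, -0.8]
gripper_width: 91.1
```

```bash
python3 - <<'E'
from h import *
s=state();print(s["ee_pos"],s["qpos"])
im=grab_frame("wrist"); cv2.imwrite("pics/w1.png",im[:,:,::-1])
for l in ["ring_big_center","ring_mid_center","ring_small_center","peg_mid"]:
    for d in place_of("wrist",l)[:3]:
        px=np.array(d["location"])*[640,480]; o,dd=ray("wrist",px); print(l,np.round(px,1),round(d["p"],2),np.round(o+dd*(96-o[2])/dd[2],1))
for l in ["ring_big_center","ring_mid_center","ring_small_center"]:
    for d in search_frame("wrist",l)[:3]: print(l,np.round(np.array(d["rect"])*[640,480,640,480],1),round(d["p"],2))
E
```

```text
[ 563.98694389 -233.80556371  165.12922757] [ -3.69674945  34.83531047  84.03569866 -38.44027121  87.33959572
  39.52852281]
ring_big_center [149.1 251.1] 0.72 [ 405.  -239.8   96. ]
ring_big_center [328.5 233.4] 0.64 [ 534.6 -289.2   96. ]
ring_mid_center [436.5 233. ] 0.63 [ 598.8 -329.    96. ]
ring_small_center [219.9 240.7] 0.75 [ 462.5 -256.6   96. ]
ring_small_center [328.1 159. ] 0.73 [ 575.4 -221.7   96. ]
peg_mid [325.3 245.4] 0.75 [ 523.3 -303.5   96. ]
peg_mid [328.8 232.2] 0.54 [ 535.7 -288.    96. ]
ring_big_center [284.9 190.1 371.5 276.6] 0.65
ring_big_center [120.2 230.3 144.8 260.5] 0.6
ring_mid_center [ 98.5  66.8 559.3 331.7] 0.25
ring_small_center [192.6 211.3 253.4 268.3] 0.98
```

View pics/w1.png

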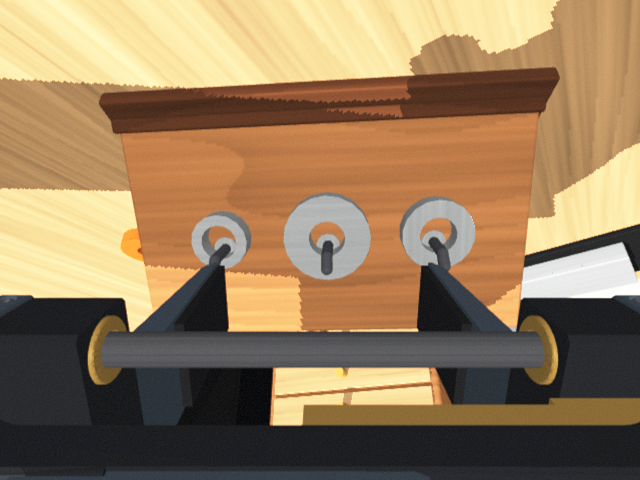

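The big ring is centred at wrist (328,236), the small ring at (220,240) and the mid ring at (437,233). The row is tilted about 2° in the image, so I'll refine the rack pose by a least-squares fit.

```bash
cat > fit.py <<'E'
from h import *
from scipy.optimize import least_squares
im=cv2.imread("pics/w1.png"); hsv=cv2.cvtColor(im,cv2.COLOR_BGR2HSV)
m=((hsv[...,1]<45)&(hsv[...,2]>120)).astype(np.uint8); m[285:]=0; m[:180]=0; m[:,500:]=0; m[:,:150]=0
n,l,st,ce=cv2.connectedComponentsWithStats(m)
for i in range(1,n):
    if st[i,4]>300:
        c=cv2.findContours((l==i).astype(np.uint8),cv2.RETR_EXTERNAL,cv2.CHAIN_APPROX_NONE)[0][0]
        print(st[i],np.round(cv2.fitEllipse(cv2.convexHull(c)),1) if 0 else cv2.fitEllipse(cv2.convexHull(c)))
E
python3 fit.py; python3 - <<'E'
from h import *
from scipy.optimize import least_squares
c=camera_info("wrist");s=state()
def face(sf,y,out): # up from lower edge, along row, out of face
    k=.70711; return np.array([-75+sf*k-out*k,y,18+sf*k+out*k])
obs=[("wrist",face(91,0,16),(327.5,236),1),("wrist",face(91,-80,16),(220.5,240),.5),("wrist",face(91,80,16),(438,232.5),.5),("wrist",face(10,-160,0),(113,132),.4),("wrist",face(10,160,0),(541,112),.4)]
def proj(cam,p):
    o,_=ray(cam,(0,0)); cc=camera_info(cam)
    if cam=="wrist": M=R.from_euler('xyz',s["ee_rot"],degrees=True).as_matrix()@cc["hand_eye"][:3,:3]
    else: M=R.from_euler('xyz',cc["orientation"],degrees=True).as_matrix()
    q=cc["intrinsics"]@(M.T@(p-o)); return q[:2]/q[2]
def pose(v,p): return R.from_euler('z',v[2],degrees=True).apply(p)+[v[0],v[1],0]
# sign of y: try both
for sg in (1,-1):
    f=lambda v:np.concatenate([w*(proj(cam,pose(v,p*np.array([1,sg,1])))-px) for cam,p,px,w in obs])
    r=least_squares(f,[530,-312,-122]); print(sg,r.x,np.round(r.fun,1),r.cost)
    g=pose(r.x,face(91,0,8)); print("ring",g)
    for cam in("scene","top"): print(cam,np.round(proj(cam,pose(r.x,face(91,0,16))),1),[np.round(proj(cam,pose(r.x,face(91,sg*y,16))),1) for y in(-80,80)])
E
```

```text
[ 284  193   87   87 4653] ((326.90740966796875, 235.9962921142578), (86.36133575439453, 86.41522216796875), 59.85125732421875)
[ 402  197   73   69 2993] ((438.0331726074219, 233.1729736328125), (70.74943542480469, 73.5158462524414), 48.3340950012207)
[ 192  211   55   57 1569] ((219.77149963378906, 239.73294067382812), (55.13941955566406, 57.44154739379883), 9.549612045288086)
1 [ 517.17649383 -318.05970277 -118.58931592] [-0.6  2.6 -0.9  1.   0.1  1.4 -3.3  0.4  5.5  0.1] 26.07271390956367
ring [ 524.98122542 -303.73845897   88.00389   ]
scene [240.5 244.3] [array([259.1, 220.2]), array([220.5, 270.4])]
top [400.2 218. ] [array([380.3, 254.3]), array([419.5, 182.6])]
-1 [ 550.09907484 -259.65704133 -298.65942043] [ -1.  -13.9  -5.1  -7.1   4.2  -7.1  14.1  22.6  -9.1  25.1] 878.2768610147502
ring [ 542.27682627 -273.96872491   88.00389   ]
scene [249.2 248.3] [array([267.6, 223.9]), array([229.4, 274.6])]
top [389.7 211.8] [array([369.8, 247.9]), array([409.2, 176.5])]
```

```bash
python3 - <<'E'
from h import *
o,d=ray("wrist",(326.9+.5,236+.5))
cc=camera_info("wrist")
s=state();M=R.from_euler('xyz',s["ee_rot"],degrees=True).as_matrix()@cc["hand_eye"][:3,:3]
def pt(px,depth):
    q=np.linalg.solve(cc["intrinsics"],[px[0],px[1],1.])*depth; return M@q+o
b=pt((326.9,236),391.17*64/86.9); print("big front",b)
for y in (-118.6,-120,-122): # ring centre is 8 mm behind front, along -n
    a=np.radians(y); n=np.array([-np.cos(a)*.7071,-np.sin(a)*.7071,.7071]); print(y,n,"centre",b-8*n)
for cam,px in(("scene",(239.5,245)),("top",(402,220.5))): 
    o2,d2=ray(cam,px); print(cam,np.linalg.norm(np.cross(b-o2,d2)), (o2+d2*(d2@(b-o2)))-b)
# row direction from rings on ring front plane through b with yaw unknown
for y in (-117,-118,-119,-120,-121,-122):
    a=np.radians(y); n=np.array([-np.cos(a)*.7071,-np.sin(a)*.7071,.7071]); P=[]
    for px in((219.8,239.7),(437.8,233.2)):
        oo,dd=ray("wrist",px); P.append(oo+dd*((b-oo)@n)/(dd@n))
    v=P[1]-P[0]; print(y,"row len",np.linalg.norm(v),"dz",v[2],"angle-90",np.degrees(np.arctan2(v[1],v[0]))-90, [np.linalg.norm(q-b) for q in P])
E
```

```text
big front [ 526.76320404 -300.38379504   90.44372116]
-118.6 [0.33848301 0.62082176 0.7071    ] centre [ 524.05533994 -305.35036913   84.78692116]
-120 [0.35355    0.61236656 0.7071    ] centre [ 523.93480404 -305.28272754   84.78692116]
-122 [0.37470591 0.59965481 0.7071    ] centre [ 523.76555675 -305.18103351   84.78692116]
scene 1.1097450694053348 [ 0.19335832 -1.09254751  0.02205939]
top 3.9809757257202594 [-3.14998913 -2.42591437 -0.20168215]
-117 row len 160.93232756155444 dz 1.7059527950768825 angle-90 -117.60740573272604 [np.float64(80.72567820013843), np.float64(80.20851772711822)]
-118 row len 160.81672128908343 dz 0.7000218743785069 angle-90 -118.24940693543772 [np.float64(80.378006245803), np.float64(80.44058459444139)]
-119 row len 160.73187153842434 dz -0.3046709189218575 angle-90 -118.89139428638802 [np.float64(80.0464206404835), np.float64(80.68732144269264)]
-120 row len 160.6776932749108 dz -1.3084886674598408 angle-90 -119.53338766893535 [np.float64(79.73062965572605), np.float64(80.94893496560758)]
-121 row len 160.65412786868075 dz -2.311793055348545 angle-90 -120.17540696966884 [np.float64(79.43035598319337), np.float64(81.2256438417459)]
-122 row len 160.6611429548769 dz -3.314944958643707 angle-90 -120.81747208906185 [np.float64(79.14533617060971), np.float64(81.51767915874711)]
```

Emit:
drive_tool([
  [0, 0, 1.5, -10, -18, -20, 72],
  [0, 0, 3, -20, -36, -40, 72],
  [0, 0, 3.6, -27, -47.5, -52.4, 72],
  [0, 0, 3.6, -27, -47.5, -52.4, 72],
  [0, 0, 3.6, -27, -47.5, -52.4, 72],
], grip_force=25)

```text
time_s: 4.35
ee_pos: [538.1, -281.0, 113.8]
ee_rot: [-89.9, 45.1, -118.4]
force: [-0.9, -1.2, 0.5]
gripper_width: 72.0
```

```bash
python3 - <<'E'
from h import *
s=state();print(s["ee_pos"],s["ee_rot"],s["gripper_width"])
im=grab_frame("wrist")[:,:,::-1]; cv2.imwrite("pics/w2.png",im)
E
```

```text
[ 538.05297882 -281.02526755  113.80027013] [ -89.86775718   45.0672813  -118.38963894] 72.02007349437021
```

View pics/w2.png

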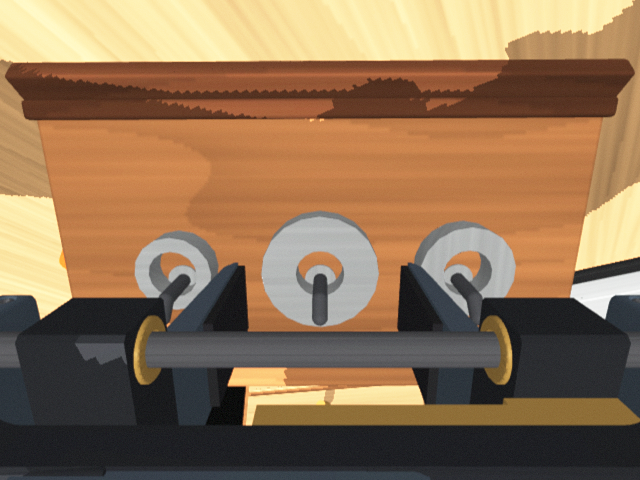

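The jaws line up with the row. The ring at (320,269) sits 1.5 mm toward the small ring and 1.5 mm down the face, so I'll correct for that and go in.

Emit:
drive_tool([
  [0, 0, 0, -3, -5, -6, 72],
  [0, 0, 0, -6, -10, -13, 72],
  [0, 0, 0, -10, -16, -20, 72],
  [0, 0, 0, -13.6, -22, -28, 72],
  [0, 0, 0, -13.6, -22, -28, 72],
])

```text
time_s: 5.03
ee_pos: [523.6, -303.3, 85.0]
ee_rot: [-90.0, 45.0, -118.5]
force: [-0.0, 0.5, 0.4]
gripper_width: 72.2
```

```bash
python3 - <<'E'
from h import *
s=state();print(s["ee_pos"],s["ee_rot"],s["force"])
im=grab_frame("wrist")[:,:,::-1]; cv2.imwrite("pics/w3.png",cv2.resize(im[180:440,120:520],None,fx=2,fy=2))
E
```

```text
[ 523.64244968 -303.34475634   85.04151207] [ -89.99950797   45.04187737 -118.52036007] [-0.00995604  0.45067702  0.41087329]
```

View pics/w3.png

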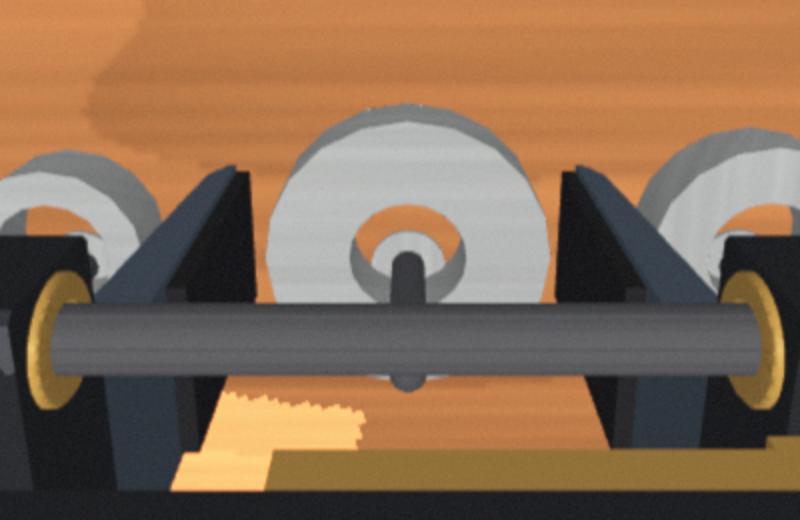

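The ring sits centred between the pads, and from its size the tips overlap it by about 9 mm. Closing now.

Emit:
drive_tool([
  [0, 0, 0, 0, 0, 0, 66],
  [0, 0, 0, 0, 0, 0, 60],
  [0, 0, 0, 0, 0, 0, 58],
  [0, 0, 0, 0, 0, 0, 58],
  [0, 0, 0, 0, 0, 0, 58],
], grip_force=30)

```text
time_s: 5.7
ee_pos: [524.4, -303.2, 85.7]
ee_rot: [-89.9, 45.1, -118.4]
force: [0.7, -0.2, 0.9]
gripper_width: 63.6
```

Emit:
drive_tool([
  [0, 0, 0, -1.3, -2.4, 3, 58],
  [0, 0, 0, -2.6, -4.8, 6, 58],
  [0, 0, 0, -4, -7.2, 9, 58],
  [0, 0, 0, -4, -7.2, 9, 58],
  [0, 0, 0, -4, -7.2, 9, 58],
])

```text
time_s: 6.32
ee_pos: [520.3, -310.4, 94.6]
ee_rot: [-89.9, 45.1, -118.4]
force: [-0.2, -0.3, -3.0]
gripper_width: 63.4
```

Emit:
drive_tool([
  [0, 0, 0, 1.7, 3.1, 3.5, 58],
  [0, 0, 0, 4.5, 8, 9, 58],
  [0, 0, 0, 8, 15, 17, 58],
  [0, 0, 0, 12, 22, 25, 58],
  [0, 0, 0, 17, 31, 35, 58],
  [0, 0, 0, 22, 40, 46, 58],
  [0, 0, 0, 27, 50, 57, 58],
  [0, 0, 0, 27, 50, 57, 58],
])

```text
time_s: 7.32
ee_pos: [548.5, -259.6, 152.6]
ee_rot: [-89.7, 45.1, -118.2]
force: [0.4, -0.1, -3.3]
gripper_width: 63.3
```

```bash
python3 - <<'E'
from h import *
s=state();print(s["ee_pos"],s["ee_rot"],s["force"],s["qpos"],s["gripper_width"])
im=grab_frame("wrist")[:,:,::-1]; cv2.imwrite("pics/w4.png",im)
R0=R.from_euler('xyz',s["ee_rot"],degrees=True)
a=np.radians(85.8);u=np.array([np.cos(a),np.sin(a),0]);v=np.array([-u[1],u[0],0]);x=np.array([0,0,-1.])
for z in(v,-v):
    T=R.from_matrix(np.c_[x,np.cross(z,x),z]); print(np.round((T*R0.inv()).as_rotvec(degrees=True),1))
for y in (-125,-135): 
    print(np.array([537,261,0])+u*y)
E
```

```text
[ 548.5010486  -259.64141201  152.63034932] [ -89.69659881   45.12482015 -118.20788439] [ 0.44866709 -0.13065977 -3.34486421] [ -5.40495182  33.19074208  89.26629046 -41.13381351  81.39795361
  38.42563715] 63.29960655255129
[ -17.   -58.9 -145.1]
[ 43.4 -12.5  23. ]
[527.84522536 136.33569035   0.        ]
[527.11284339 126.36254557   0.        ]
```

View pics/w4.png

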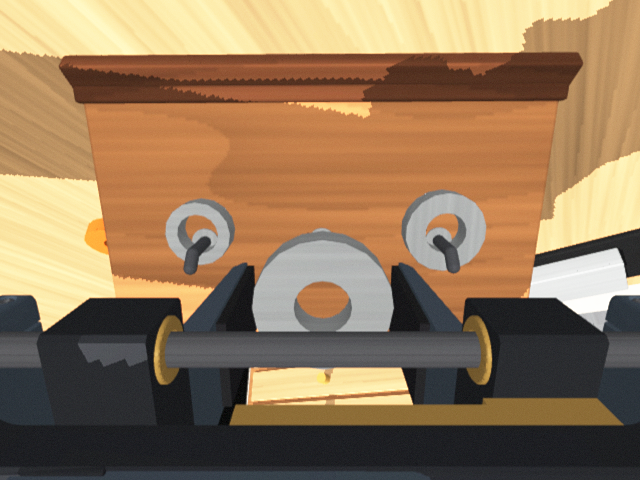

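The ring is held (3.3 N of weight), and the other two rings still hang where they were. Now I'll carry it toward the press and level it.

Emit:
drive_tool([
  [5, -1.5, 3, 2, 20, 25, 58],
  [11, -3, 6, 2, 55, 45, 58],
  [17, -5, 9, 0, 95, 50, 58],
  [23, -7, 12, -3, 140, 50, 58],
  [29, -8, 15, -7, 185, 50, 58],
  [35, -10, 18, -11, 230, 50, 58],
  [40, -11.5, 21, -15, 275, 45, 58],
  [43.4, -12.5, 23, -19, 320, 40, 58],
  [43.4, -12.5, 23, -21, 350, 32, 58],
  [43.4, -12.5, 23, -21, 360, 30, 58],
])

```text
time_s: 8.62
ee_pos: [525.3, 100.2, 180.9]
ee_rot: [-146.7, 89.7, -150.8]
force: [-0.7, -0.1, -2.5]
gripper_width: 63.7
```

Emit:
drive_tool([
  [0, 0, 0, 0, 0, 0, 58],
  [0, 0, 0, 0, 0, 0, 58],
])

```text
time_s: 8.88
ee_pos: [525.2, 99.2, 180.8]
ee_rot: [-141.0, 89.6, -145.1]
force: [-0.9, -0.8, -2.9]
gripper_width: 63.6
```

```bash
python3 - <<'E'
from h import *
s=state();print(s["ee_pos"],s["qpos"],s["force"]);print(R.from_euler('xyz',s["ee_rot"],degrees=True).as_matrix().round(3))
im=grab_frame("wrist")[:,:,::-1]; cv2.imwrite("pics/w5.png",im); sc=grab_frame("scene")[:,:,::-1]; cv2.imwrite("pics/s5.png",sc)
for l,z in [("infeed",46),("ram_end",110),("press",0)]:
    r={}
    for cam in("wrist","scene"):
        for d in place_of(cam,l)[:2]:
            px=np.array(d["location"])*[640,480]; print(cam,l,px.round(1),round(d["p"],2),plane(cam,px,z).round(1))
A=np.hstack([im[:,:640],cv2.resize(sc[160:320,340:560],(660,480))]);cv2.imwrite("pics/c5.png",cv2.resize(A,(800,295)))
E
```

```text
[525.23737063  99.24177588 180.84897187] [ 9.57253519 16.23758257 97.66351007 -0.18340443 66.45456399 13.7909351 ] [-0.90009933 -0.84120811 -2.88519831]
[[-0.006  0.072  0.997]
 [-0.004  0.997 -0.072]
 [-1.    -0.004 -0.005]]
wrist infeed [321.6 169. ] 0.63 [527.3 143.4  46. ]
scene infeed [433.2 249.4] 0.74 [519.1 140.5  46. ]
wrist ram_end [322.2   5.4] 0.47 [534.9 239.3 110. ]
scene ram_end [496.  235.6] 0.93 [535.1 268.1 110. ]
wrist press [319.1   6.6] 0.73 [533.9 267.1   0. ]
scene press [484.9 264.8] 0.87 [533.6 269.    0. ]
```

View pics/c5.png

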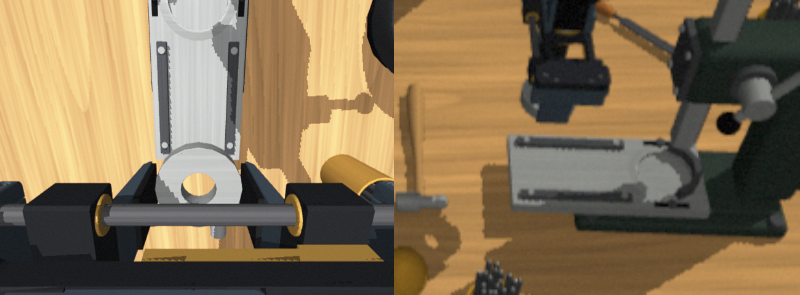

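```bash
python3 - <<'E'
from h import *
g=cv2.GaussianBlur(cv2.cvtColor(cv2.imread("pics/w5.png"),cv2.COLOR_BGR2GRAY),(3,3),0)
for r in (90,120,150,180,210):
    L=g[r].astype(int)
    e=np.diff(L); xs=[x for x in range(235,410) if abs(e[x])>15]
    print(r,[(x,e[x]) for x in xs], L[250:285:3], L[362:400:3])
for c in (266,382,320): print(c,g[40:260:4,c])
print(g[0:60:2,322], g[200:330:3,324])
E
```

```text
90 [(242, np.int64(-27)), (243, np.int64(-19)), (244, np.int64(26)), (245, np.int64(30)), (253, np.int64(-34)), (254, np.int64(-50)), (255, np.int64(-24)), (269, np.int64(-17)), (271, np.int64(29)), (272, np.int64(31)), (273, np.int64(16)), (275, np.int64(24)), (276, np.int64(19)), (351, np.int64(-18)), (352, np.int64(-35)), (353, np.int64(-22)), (369, np.int64(-27)), (370, np.int64(-37)), (387, np.int64(31)), (388, np.int64(23)), (396, np.int64(-22)), (397, np.int64(-32)), (399, np.int64(40)), (400, np.int64(19))] [213 203  95  92  87  92  94  67 143 201 203 208] [128 127 130  59  60  57  60  57  55 123 129 127  69]
120 [(243, np.int64(-19)), (244, np.int64(-29)), (246, np.int64(33)), (247, np.int64(18)), (254, np.int64(-29)), (255, np.int64(-53)), (256, np.int64(-31)), (270, np.int64(-16)), (272, np.int64(34)), (273, np.int64(23)), (275, np.int64(29)), (276, np.int64(25)), (368, np.int64(-46)), (369, np.int64(-51)), (372, np.int64(-16)), (385, np.int64(25)), (386, np.int64(32)), (394, np.int64(-19)), (395, np.int64(-33)), (397, np.int64(34)), (398, np.int64(20))] [215 213 127  95  
[... 1585 characters left out ...]
  58  56  57  58
  57  56  55  55  55  56  55  55  53  53  53  54  52  54  54  53  56  61
  64  69  75  81  85 101 113 133 122 166 144 138 171 143 196 160 208 200
 207]
320 [218 217 218 204 189 189 187 209 210 212 211 211 211 211 211 211 211 211
 211 211 211 212 212 212 211 211 211 212 211 210 209 210 210 209 208 209
 208 208 207 208 206 208 206 206 205 205 205 204 142 135 175 197 198 200
 205]
[214 214 213 214 213 213 213 213 213 212 213 211 212 213 212 211 212 212
 211 211 212 211 212 212 213 218 203 189 189 187] [211 210 210 209 209 209 208 208 209 208 188 130 134 143 203 197 198 197
 204 206 200 199 199 200 201 205 204 206 213 214 214 216 217 218 220 221
 222 223 225 214 129 131 134 134]
```

View pics/w5.png

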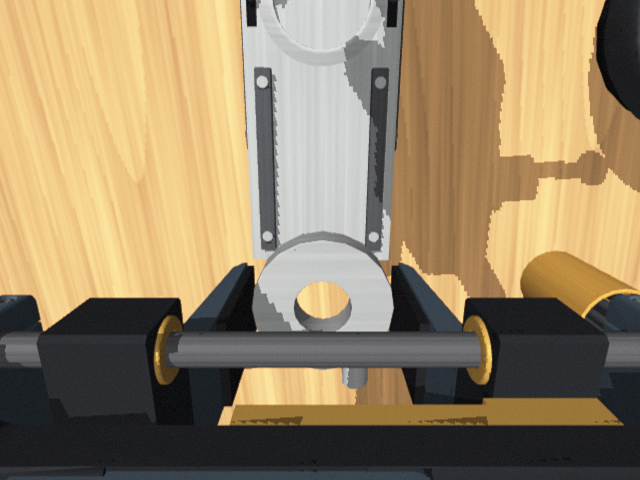

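```bash
python3 - <<'E'
from h import *
P=lambda c,r,z:plane("wrist",(c,r),z)
a=P(321.1+.5,90,52);b=P(320.1+.5,180,52);print(a,b,"yaw",np.degrees(np.arctan2((a-b)[1],(a-b)[0])), "rail width",np.linalg.norm(P(254.9,90,52)-P(388,90,52)))
for n,c,r,z in [("rail near",266,249,46),("rail far",264,68,52),("ring front top face edge",324,240,188),("seat edge near",323,50,46),("ramp start",323,62,46),("plate end",323,262,46)]: print(n,P(c,r,z).round(1))
for c,r in((324,240),): pass
# ring centre lateral: edges of front at row ~300: 254..393
print("ring centre", ((P(254,300,189)+P(393,300,189))/2).round(1))
print(state()["ee_pos"])
E
```

```text
[531.25660696 200.75130678  52.        ] [525.79130501 136.41540513  52.        ] yaw 85.14441041461875 rail width 95.6076907900433
rail near [476.8  82.4  46. ]
rail far [491.6 218.3  52. ]
ring front top face edge [527.9 129.  188. ]
seat edge near [534.2 227.8  46. ]
ramp start [533.6 220.   46. ]
plate end [522.7  67.8  46. ]
ring centre [525.7 100.9 189. ]
[525.33596153  99.96108822 181.03932777]
```

Emit:
drive_tool([
  [0, 0, 0, 0, 12, -15, 58],
  [0, 0, 0, 0, 25, -35, 58],
  [0, 0, 0, 0, 25, -60, 58],
  [0, 0, 0, 0, 25, -80, 58],
  [0, 0, 0, 0, 25, -98, 58],
  [0, 0, 0, 0, 25, -108, 58],
  [0, 0, 0, 0, 25, -115, 58],
  [0, 0, 0, 0, 25, -120, 58],
  [0, 0, 0, 0, 25, -120, 58],
])

```text
time_s: 10.4
ee_pos: [525.3, 125.0, 61.0]
ee_rot: [-145.3, 89.7, -149.5]
force: [0.1, -0.4, -3.0]
gripper_width: 63.2
```

```bash
python3 - <<'E'
from h import *
s=state();print(s["ee_pos"],s["force"]);print(R.from_euler('xyz',s["ee_rot"],degrees=True).as_matrix().round(3))
im=grab_frame("wrist")[:,:,::-1]; cv2.imwrite("pics/w6.png",im)
g=cv2.cvtColor(im,cv2.COLOR_BGR2GRAY)
for r in (140,180,205): print(r,g[r,180:470:3])
print(place_of("wrist","infeed")[:2],place_of("wrist","ring_big_center")[:2])
E
```

```text
[525.33725688 124.9857423   60.98492729] [ 0.11183631 -0.35446489 -2.95855867]
[[-0.005  0.072  0.997]
 [-0.003  0.997 -0.072]
 [-1.    -0.003 -0.005]]
140 [226 236 236 233 232 228 224 226 223 225 225 223 109 102 102 100 106 105
 104 100  84  42 138 155 221 217 217 218 221 224 227 220 221 221 219 225
 225 218 222 222 216 219 217 218 217 213 218 223 226 224 223 217 219 222
 223 221 215 220 221 222 222 225 222 219 219 216 221 141 135 136 137 137
 136 133  40  60  66  64  63  59  62  61  59  63 138 138 140 130 138 151
 158 147 140 141 136 132 128]
180 [229 228 225 233 235 233 230 230 227 224 228 227 226  97 105 105  97  99
 104  99 102  63 102 140 152 219 219 214 221 225 229 225 222 221 222 224
 227 222 225 224 218 218 221 221 219 216 219 225 226 223 228 222 221 222
 226 219 215 223 223 221 223 227 222 221 218 219 222 218 218 222 220 220
 219 100  98 100  58  61  58  61  60  57  76 134 138 141 133 140 136 150
 159 146 143 142 138 134 131]
205 [224 226 228 224 225 234 232 229 228 224 225 226 227 220  97 102 101 100
 101 100 103  92  40 138 220 220 221 217 221 224 226 227 223 221 223 227
 227 224 222 225 217 219 221 223 217 215 217 225 227 225 227 224 221 221
 226 219 220 224 222 224 223 227 222 223 219 222 221 217 219 222 220 223
 213  56 101 104  99  64  61  63  61  57 140 138 139 136 135 143 139 145
 158 147 144 139 136 131 133]
[] []
```

View pics/w6.png

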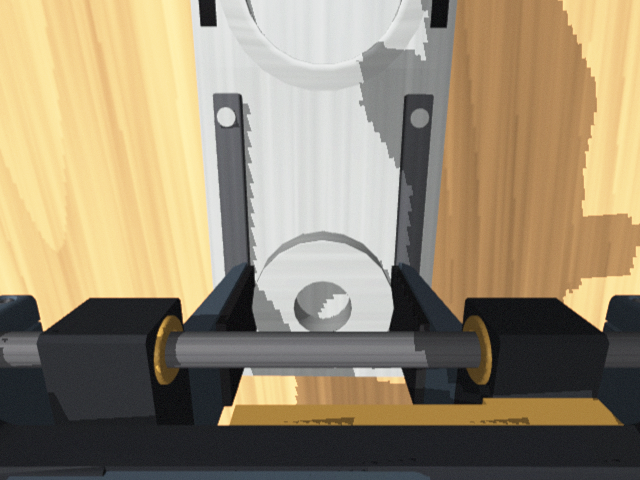

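Aligned within about 0.5 mm between the rails. Lowering gently.

Emit:
drive_tool([
  [0, 0, 0, 0, 0, -1.5, 58],
  [0, 0, 0, 0, 0, -3, 58],
  [0, 0, 0, 0, 0, -4.5, 58],
  [0, 0, 0, 0, 0, -5.5, 58],
  [0, 0, 0, 0, 0, -6, 58],
  [0, 0, 0, 0, 0, -6, 58],
])

```text
time_s: 11.3
ee_pos: [525.7, 125.1, 55.5]
ee_rot: [-141.7, 89.7, -145.8]
force: [0.5, -0.0, -3.1]
gripper_width: 63.2
```

Emit:
drive_tool([
  [0, 0, 0, 0, 0, -0.7, 58],
  [0, 0, 0, 0, 0, -1.4, 58],
  [0, 0, 0, 0, 0, -1.4, 58],
])

```text
time_s: 11.68
ee_pos: [525.7, 125.0, 54.0]
ee_rot: [-142.2, 89.7, -146.4]
force: [0.5, -0.7, -3.3]
gripper_width: 63.6
```

Emit:
drive_tool([
  [0, 0, 0, 0, 0, -0.6, 58],
  [0, 0, 0, 0, 0, -1.2, 58],
  [0, 0, 0, 0, 0, -1.2, 58],
])

```text
time_s: 12.05
ee_pos: [525.6, 125.0, 52.7]
ee_rot: [-142.5, 89.7, -146.7]
force: [-0.4, -0.1, -2.9]
gripper_width: 63.3
```

Emit:
drive_tool([
  [0, 0, 0, 0, 0, -0.5, 58],
  [0, 0, 0, 0, 0, -0.9, 58],
  [0, 0, 0, 0, 0, -0.9, 58],
])

```text
time_s: 12.42
ee_pos: [525.7, 125.0, 52.4]
ee_rot: [-140.1, 89.7, -144.2]
force: [-2.7, 0.1, 3.9]
gripper_width: 63.5
```

Contact felt, a change of about 7 N. Easing off slightly and opening.

Emit:
drive_tool([
  [0, 0, 0, 0, 0, 0.2, 64],
  [0, 0, 0, 0, 0, 0.3, 66],
  [0, 0, 0, 0, 0, 0.5, 70],
  [0, 0, 0, 0, 0, 1, 74],
  [0, 0, 0, 0, 0, 1, 76],
  [0, 0, 0, 0, 0, 1, 76],
])

```text
time_s: 13.18
ee_pos: [525.7, 125.1, 53.4]
ee_rot: [-139.9, 89.7, -144.1]
force: [-0.2, 0.3, 0.2]
gripper_width: 76.1
```

Emit:
drive_tool([
  [0, 0, 0, 0, 0, 4, 76],
  [0, 0, 0, 0, 0, 12, 76],
  [0, 0, 0, 0, 0, 30, 76],
  [0, 0, 0, 0, 0, 60, 76],
  [0, 0, 0, 0, 0, 60, 76],
])

```text
time_s: 13.8
ee_pos: [527.6, 125.5, 115.9]
ee_rot: [-27.4, 89.9, -31.6]
force: [-0.1, -0.5, 0.9]
gripper_width: 76.0
```

```bash
python3 - <<'E'
from h import *
s=state();print(s["ee_pos"],s["force"],s["qpos"])
im=grab_frame("wrist")[:,:,::-1]; cv2.imwrite("pics/w7.png",im);sc=grab_frame("scene")[:,:,::-1]; cv2.imwrite("pics/s7.png",sc);t=grab_frame("top")[:,:,::-1]; cv2.imwrite("pics/t7.png",t)
r=lambda x,w,h:cv2.resize(x,(w,h),interpolation=cv2.INTER_CUBIC)
A=np.hstack([r(im[0:360,160:480],320,360),r(sc[180:300,380:540],480,360)])
cv2.imwrite("pics/c7.png",A)
for cam,z in(("scene",54),("top",54),("wrist",62)):
    for d in place_of(cam,"ring_big_center")[:3]:
        px=np.array(d["location"])*[640,480]; print(cam,px.round(1),round(d["p"],2),plane(cam,px,54).round(1))
E
```

```text
[527.60277618 125.45490508 115.91799106] [-0.13804493 -0.50535955  0.86052936] [ 12.22402933  20.05465976 102.33197956  -0.12169426  57.50643243
  16.43424309]
scene [427.6 248.5] 0.81 [522.2 125.7  54. ]
scene [150.4 235.9] 0.71 [ 462.9 -517.    54. ]
scene [236.7 269.2] 0.65 [ 566.5 -309.4   54. ]
top [409.6 362.2] 0.78 [ 256.5 -320.    54. ]
top [508.4 280.2] 0.77 [ 415.2 -515.1   54. ]
top [185.  223.5] 0.6 [518.5 121.3  54. ]
wrist [317.4 255.7] 0.61 [521.4 124.6  54. ]
```

View pics/c7.png

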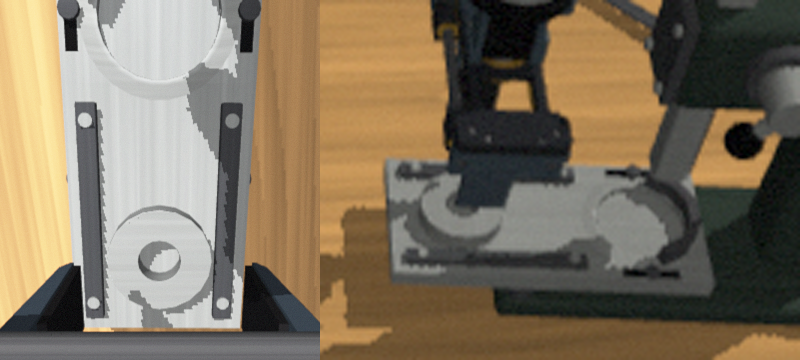

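The ring lies flat between the rails, let go, at about (525,125). Next I'll tilt the tool 23° back, set the jaws to a narrow fork, and feel for the plate height just ahead of the ring.

Emit:
drive_tool([
  [7, -0.5, 0, 0, 10, 12, 40],
  [15, -1.1, 0, 1, 30, 15, 24],
  [22.9, -1.7, 0, 2, 50, 10, 24],
  [22.9, -1.7, 0, 2, 57, -10, 24],
  [22.9, -1.7, 0, 2, 57, -35, 24],
  [22.9, -1.7, 0, 2, 57, -50, 24],
  [22.9, -1.7, 0, 2, 57, -55, 24],
  [22.9, -1.7, 0, 2, 57, -55, 24],
])

```text
time_s: 15.1
ee_pos: [527.2, 182.0, 57.4]
ee_rot: [90.6, 67.2, 86.6]
force: [-0.1, 0.2, 0.2]
gripper_width: 23.9
```

```bash
python3 - <<'E'
from h import *
s=state();print(s["ee_pos"],s["force"],s["gripper_width"],s["qpos"]);print(R.from_euler('xyz',s["ee_rot"],degrees=True).as_matrix().round(3))
E
```

```text
[527.23316604 181.9577016   57.37101835] [-0.05875654  0.21213311  0.1695815 ] 23.87133260013956 [  4.48540759  24.40461912 110.52616433  31.93043868  46.4502109
 -14.00671928]
[[ 0.023  0.067  0.998]
 [ 0.386  0.92  -0.07 ]
 [-0.922  0.387 -0.004]]
```

Emit:
drive_tool([
  [0, 0, 0, 0, 0, -0.8, 24],
  [0, 0, 0, 0, 0, -1.6, 24],
  [0, 0, 0, 0, 0, -2.4, 24],
  [0, 0, 0, 0, 0, -2.4, 24],
])

```text
time_s: 15.6
ee_pos: [527.2, 182.0, 55.1]
ee_rot: [90.6, 67.2, 86.6]
force: [-0.8, 0.2, -0.6]
gripper_width: 23.9
```

Emit:
drive_tool([
  [0, 0, 0, 0, 0, -0.6, 24],
  [0, 0, 0, 0, 0, -1.2, 24],
  [0, 0, 0, 0, 0, -1.2, 24],
])

```text
time_s: 15.98
ee_pos: [527.2, 181.9, 53.8]
ee_rot: [90.7, 67.2, 86.6]
force: [-0.6, 0.4, -1.1]
gripper_width: 23.8
```

Emit:
drive_tool([
  [0, 0, 0, 0, 0, -0.6, 24],
  [0, 0, 0, 0, 0, -1.2, 24],
  [0, 0, 0, 0, 0, -1.2, 24],
])

```text
time_s: 16.35
ee_pos: [527.3, 182.0, 52.7]
ee_rot: [90.6, 67.2, 86.5]
force: [-0.7, -0.4, 1.0]
gripper_width: 24.3
```

Emit:
drive_tool([
  [0, 0, 0, 0, 0, -0.5, 24],
  [0, 0, 0, 0, 0, -1, 24],
  [0, 0, 0, 0, 0, -1, 24],
])

```text
time_s: 16.73
ee_pos: [527.3, 182.1, 52.3]
ee_rot: [90.6, 67.2, 86.5]
force: [-1.8, -1.6, 6.7]
gripper_width: 24.1
```

Emit:
drive_tool([
  [0, 0, 0, 0, 0, 10, 24],
  [0, 0, 0, 0, 0, 40, 24],
  [0, 0, 0, -2, -40, 45, 24],
  [0, 0, 0, -4, -80, 45, 24],
  [0, 0, 0, -6, -112, 40, 24],
  [0, 0, 0, -6, -112, 25, 24],
  [0, 0, 0, -6, -112, 10, 24],
  [0, 0, 0, -6, -112, 3, 24],
  [0, 0, 0, -6, -112, 3, 24],
])

```text
time_s: 17.85
ee_pos: [520.8, 71.0, 54.5]
ee_rot: [90.9, 67.2, 86.8]
force: [-0.6, -0.1, -0.0]
gripper_width: 23.9
```

```bash
python3 - <<'E'
from h import *
s=state();print(s["ee_pos"],s["force"],s["gripper_width"],s["qpos"]);print(R.from_euler('xyz',s["ee_rot"],degrees=True).as_matrix().round(3))
im=grab_frame("wrist")[:,:,::-1]; cv2.imwrite("pics/w8.png",im)
E
```

```text
[520.76827424  70.97030936  54.50801371] [-0.57652983 -0.06221116 -0.04341872] 23.871618701087364 [ -7.83002384  24.28315082 111.37496035  30.10444821  50.41668168
 -24.4734753 ]
[[ 0.021  0.066  0.998]
 [ 0.387  0.919 -0.069]
 [-0.922  0.388 -0.006]]
```

Emit:
drive_tool([
  [0, 0, 0, 0.3, 4, -0.7, 24],
  [0, 0, 0, 0.6, 8, -0.7, 24],
  [0, 0, 0, 1, 13, -0.7, 24],
  [0, 0, 0, 1.4, 18, -0.7, 24],
  [0, 0, 0, 1.9, 24, -0.7, 24],
  [0, 0, 0, 2.3, 30, -0.7, 24],
  [0, 0, 0, 2.8, 36, -0.7, 24],
  [0, 0, 0, 3.3, 42, -0.7, 24],
  [0, 0, 0, 3.7, 48, -0.7, 24],
  [0, 0, 0, 4.2, 54, -0.7, 24],
])

```text
time_s: 19.15
ee_pos: [525.4, 125.2, 54.3]
ee_rot: [90.7, 67.2, 86.7]
force: [0.9, -1.8, 1.0]
gripper_width: 24.3
```

```bash
python3 - <<'E'
from h import *
s=state();print(s["ee_pos"],s["force"])
for cam in("scene","top"):
    im=grab_frame(cam); cv2.imwrite(f"pics/{cam}9.png",im[:,:,::-1])
    for d in place_of(cam,"ring_big_center")[:4]:
        px=np.array(d["location"])*[640,480]; print(cam,px.round(1),round(d["p"],2),plane(cam,px,54).round(1))
E
```

```text
[525.36150764 125.2117558   54.30477471] [ 0.93369759 -1.77753679  1.00586066]
scene [153.4 235.8] 0.64 [ 462.9 -510.1   54. ]
scene [445.3 247.8] 0.58 [521.5 167.   54. ]
top [410.1 359.1] 0.91 [ 262.3 -321.1   54. ]
top [509.4 278.5] 0.87 [ 418.5 -517.2   54. ]
top [160.9 218.3] 0.74 [528.2 169.8  54. ]
top [282.9 173.3] 0.53 [624.1 -70.2  54. ]
```

Pushing drag is 1.8 N and the ring is moving with the fingers. On toward the rim, more slowly.

Emit:
drive_tool([
  [0, 0, 0, 0.3, 4, -0.4, 24],
  [0, 0, 0, 0.6, 8, -0.4, 24],
  [0, 0, 0, 0.9, 12, -0.4, 24],
  [0, 0, 0, 1.3, 16, -0.4, 24],
  [0, 0, 0, 1.5, 19, -0.4, 24],
  [0, 0, 0, 1.7, 22, -0.4, 24],
  [0, 0, 0, 2, 25, -0.4, 24],
])

```text
time_s: 20.23
ee_pos: [527.2, 150.4, 53.8]
ee_rot: [90.8, 67.2, 86.8]
force: [-1.0, -1.7, 0.9]
gripper_width: 24.0
```

Emit:
drive_tool([
  [0, 0, 0, 0.2, 3, 0, 24],
  [0, 0, 0, 0.5, 6, 0, 24],
  [0, 0, 0, 0.7, 9, 0, 24],
  [0, 0, 0, 0.9, 12, 0, 24],
])

```text
time_s: 20.72
ee_pos: [528.1, 162.6, 53.8]
ee_rot: [90.8, 67.2, 86.8]
force: [-0.2, -2.6, 1.6]
gripper_width: 24.0
```

Emit:
drive_tool([
  [0, 0, 0, 0.2, 3, 0, 24],
  [0, 0, 0, 0.5, 6, 0, 24],
  [0, 0, 0, 0.7, 9, 0, 24],
  [0, 0, 0, 0.9, 12, 0, 24],
])

```text
time_s: 21.22
ee_pos: [529.0, 174.8, 53.9]
ee_rot: [90.8, 67.2, 86.8]
force: [-1.0, -1.9, 1.2]
gripper_width: 24.1
```

Emit:
drive_tool([
  [0, 0, 0, 0.2, 3, 0, 24],
  [0, 0, 0, 0.5, 6, 0, 24],
  [0, 0, 0, 0.7, 9, 0, 24],
  [0, 0, 0, 0.9, 12, 0, 24],
])

```text
time_s: 21.72
ee_pos: [529.9, 186.9, 53.9]
ee_rot: [90.7, 67.2, 86.7]
force: [0.2, -1.7, 1.7]
gripper_width: 24.2
```

```bash
python3 - <<'E'
from h import *
s=state();print(s["ee_pos"],s["force"],s["qpos"])
im=grab_frame("wrist")[:,:,::-1]; cv2.imwrite("pics/w10.png",im)
for cam in("scene","top"):
    im=grab_frame(cam); cv2.imwrite(f"pics/{cam}10.png",im[:,:,::-1])
    for d in place_of(cam,"ring_big_center")[:4]:
        px=np.array(d["location"])*[640,480]; print(cam,px.round(1),round(d["p"],2),plane(cam,px,54).round(1))
E
```

```text
[529.94638679 186.9331499   53.89061632] [ 0.23996809 -1.68970282  1.71820718] [  4.95745901  24.94108212 110.26365862  32.20217203  46.12212926
 -13.92033702]
scene [151.  236.3] 0.87 [ 464.2 -515.5   54. ]
scene [473.6 247.9] 0.75 [524.1 232.3  54. ]
scene [238.  185.5] 0.47 [ 302.7 -323.4   54. ]
top [507.3 279.9] 0.93 [ 415.7 -513.1   54. ]
top [409.4 357.5] 0.69 [ 265.2 -319.8   54. ]
```

Emit:
drive_tool([
  [0, 0, 0, 0.2, 3, 0, 24],
  [0, 0, 0, 0.5, 6, 0, 24],
  [0, 0, 0, 0.7, 9, 0, 24],
  [0, 0, 0, 0.9, 12, 0, 24],
])

```text
time_s: 22.48
ee_pos: [530.6, 199.2, 53.8]
ee_rot: [90.8, 67.1, 86.8]
force: [0.6, -1.5, 0.6]
gripper_width: 24.0
```

Emit:
drive_tool([
  [0, 0, 0, 0.2, 2, 0, 24],
  [0, 0, 0, 0.3, 4, 0, 24],
  [0, 0, 0, 0.5, 6, 0, 24],
  [0, 0, 0, 0.6, 8, 0, 24],
])

```text
time_s: 22.98
ee_pos: [531.3, 207.3, 53.8]
ee_rot: [90.8, 67.1, 86.8]
force: [-0.0, -1.4, 1.5]
gripper_width: 24.2
```

Emit:
drive_tool([
  [0, 0, 0, 0.1, 1.5, 0, 24],
  [0, 0, 0, 0.2, 3, 0, 24],
  [0, 0, 0, 0.3, 4.5, 0, 24],
])

```text
time_s: 23.35
ee_pos: [531.4, 211.9, 53.6]
ee_rot: [90.9, 67.2, 86.9]
force: [-0.3, -1.6, -0.5]
gripper_width: 24.0
```

Emit:
drive_tool([
  [0, 0, 0, 0.1, 1.2, 0, 24],
  [0, 0, 0, 0.2, 2.4, 0, 24],
  [0, 0, 0, 0.2, 3, 0, 24],
])

```text
time_s: 23.72
ee_pos: [531.5, 215.0, 53.5]
ee_rot: [90.9, 67.2, 86.9]
force: [-0.5, -0.5, -0.6]
gripper_width: 24.3
```

```bash
python3 - <<'E'
from h import *
s=state();print(s["ee_pos"],s["force"],s["qpos"])
im=grab_frame("wrist")[:,:,::-1]; cv2.imwrite("pics/w11.png",im)
sc=grab_frame("scene")[:,:,::-1]; cv2.imwrite("pics/scene11.png",sc)
for d in place_of("scene","ring_big_center")[:4]:
        px=np.array(d["location"])*[640,480]; print(px.round(1),round(d["p"],2),plane("scene",px,50).round(1))
g=cv2.cvtColor(im,cv2.COLOR_BGR2GRAY)
E
```

```text
[531.49794367 214.95837291  53.52037185] [-0.51540626 -0.45421688 -0.64196522] [  7.94878168  25.36827154 109.52722058  32.40111135  45.32148419
 -11.17313425]
[486.9 250.2] 0.7 [528.7 263.2  50. ]
[153.  233.1] 0.58 [ 451.  -513.8   50. ]
[240.7 183.9] 0.48 [ 293.  -317.6   50. ]
```

The drag has vanished at TCP y=215, so the ring has probably dropped. I'll back off and check with the last picture.

Emit:
drive_tool([
  [0, 0, 0, -0.5, -6, 0.5, 24],
  [0, 0, 0, -1.5, -20, 2, 24],
  [0, 0, 0, -3, -40, 10, 24],
  [0, 0, 0, -5, -60, 25, 24],
  [0, 0, 0, -5, -60, 25, 24],
  [0, 0, 0, -5, -60, 25, 24],
])

```text
time_s: 24.62
ee_pos: [526.5, 154.9, 78.5]
ee_rot: [90.9, 67.1, 86.9]
force: [-0.8, 0.4, -0.8]
gripper_width: 24.0
```

```bash
python3 - <<'E'
from h import *
s=state();print(s["ee_pos"],s["force"])
w=grab_frame("wrist")[:,:,::-1]; cv2.imwrite("pics/w12.png",w)
sc=grab_frame("scene")[:,:,::-1]; cv2.imwrite("pics/s12.png",sc)
for cam in("scene","wrist"):
  for l in("ring_big_center","ring_mid_center","ring_small_center"):
    for d in place_of(cam,l)[:3]:
        px=np.array(d["location"])*[640,480]; print(cam,l,px.round(1),round(d["p"],2),plane(cam,px,50).round(1))
r=lambda x,w,h:cv2.resize(x,(w,h),interpolation=cv2.INTER_CUBIC)
A=np.hstack([r(w[0:260,160:480],400,325),r(sc[200:300,420:540],400,325)])
B=np.hstack([r(sc[130:340,120:400],400,270),r(w,400,270)])
cv2.imwrite("pics/c12.png",np.vstack([A,B]))
E
```

```text
[526.46670976 154.86697343  78.48010698] [-0.79783684  0.39251356 -0.80730392]
scene ring_big_center [151.6 235.3] 0.77 [ 457.7 -516.    50. ]
scene ring_big_center [486.1 251.2] 0.73 [531.5 260.6  50. ]
scene ring_big_center [239.4 182.1] 0.58 [ 286.4 -321.3   50. ]
scene ring_mid_center [217.7 274.9] 0.63 [ 577.8 -350.9   50. ]
scene ring_small_center [255.3 223.7] 0.74 [ 429.5 -274.5   50. ]
wrist ring_big_center [324.2 111.8] 0.68 [534.  258.9  50. ]
```

View pics/c12.png

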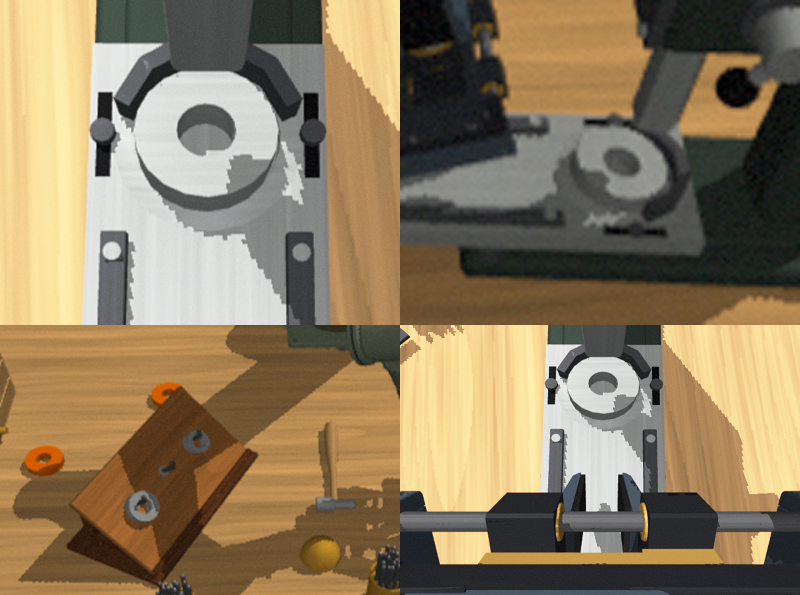

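The ring looks seated, with its top ellipse centred under the ram and the fence close round its far side. The other rings still hang and the bystanders are where they were. To confirm it is level and fully down, I'll check numerically by projecting the home outline and a propped-up one onto the image edges.

```bash
python3 - <<'E'
from h import *
from scipy.optimize import least_squares
im=cv2.imread("pics/w12.png"); g=cv2.GaussianBlur(cv2.cvtColor(im,cv2.COLOR_BGR2GRAY),(3,3),0).astype(float)
cc=camera_info("wrist"); s=state()
Rt=R.from_euler('xyz',s["ee_rot"],degrees=True).as_matrix();T=cc["hand_eye"];M=Rt@T[:3,:3];o=Rt@T[:3,3]+s["ee_pos"];K=cc["intrinsics"]
def proj(P): q=(K@(M.T@(np.atleast_2d(P)-o).T)).T; return q[:,:2]/q[:,2:]
th=np.linspace(0,2*np.pi,73)[:-1]
def circ(cx,cy,z,r,tilt=0): # tilt about across axis, + = near (-y) side up
    x=r*np.cos(th);y=r*np.sin(th); t=np.radians(tilt)
    return np.c_[cx+x,cy+y*np.cos(t),z-y*np.sin(t)]
gx=cv2.Sobel(g,cv2.CV_64F,1,0);gy=cv2.Sobel(g,cv2.CV_64F,0,1);mag=np.hypot(gx,gy).astype(np.float32)
mag=np.minimum(mag,150)
def score(P,sel=slice(None)): p=proj(P)[sel].astype(np.float32); return cv2.remap(mag,p[:,0:1],p[:,1:2],cv2.INTER_LINEAR).mean()
near=(np.sin(th)<.5)
from itertools import product
for z,t in [(58,0),(60,0),(62,0),(60,1.5),(61,3),(62,5)]:
    best=max((score(circ(cx,cy,z,32,t),near)+score(circ(cx,cy,z,13,t)),cx,cy) for cx in np.arange(529,540,.5) for cy in np.arange(250,272,.5)); print(z,t,best)
print("camera",o, "profile col 324:",g[60:180:2,324].astype(int))
print("home pred rows: near top edge, seat/crest", [proj([534,y,z])[0].round(1).tolist() for y,z in((228,58),(224.5,48),(228,46),(216.5,46))])
E
```

```text
58 0 (np.float32(260.90094), np.float64(534.5), np.float64(260.5))
60 0 (np.float32(235.7368), np.float64(534.5), np.float64(260.0))
62 0 (np.float32(213.39877), np.float64(534.5), np.float64(259.5))
60 1.5 (np.float32(253.55411), np.float64(534.5), np.float64(259.5))
61 3 (np.float32(263.6059), np.float64(534.0), np.float64(259.0))
62 5 (np.float32(272.22754), np.float64(534.0), np.float64(258.5))
camera [527.69851717 160.12995553 266.18336722] profile col 324: [216 220 224 220 215 217 219 219 221 224 223 185  97  85  86  84  82  82
  80  96 134 139 137 137 138 138 139 138 137 138 155 168 198 221 219 218
 217 217 218 220 218 216 217 218 221 222 220 220 194  98  83  83  82  80
  99 148 156 155 156 156]
home pred rows: near top edge, seat/crest [[327.7, 159.0], [328.0, 170.5], [327.6, 165.6], [329.0, 184.9]]
```

The image fit can't decide: level at z=58 and 5° propped at z=62 both match, the propped one slightly better. I'll push again and feel which it is.

Emit:
drive_tool([
  [0, 0, 0, 1, 20, -12, 24],
  [0, 0, 0, 3, 40, -24, 24],
  [0, 0, 0, 4, 50, -24.5, 24],
  [0, 0, 0, 4.6, 56, -24.7, 24],
  [0, 0, 0, 5, 58, -24.7, 24],
  [0, 0, 0, 5.1, 60, -24.7, 24],
  [0, 0, 0, 5.1, 60, -24.7, 24],
])

```text
time_s: 25.9
ee_pos: [531.7, 215.0, 54.0]
ee_rot: [90.9, 67.1, 86.9]
force: [0.9, 0.5, 0.5]
gripper_width: 23.8
```

Emit:
drive_tool([
  [0, 0, 0, 0.1, 1, 0, 24],
  [0, 0, 0, 0.2, 2, 0, 24],
  [0, 0, 0, 0.2, 2, 0, 24],
])

```text
time_s: 26.28
ee_pos: [531.9, 217.0, 53.9]
ee_rot: [90.9, 67.2, 86.9]
force: [0.4, -0.2, -0.8]
gripper_width: 24.3
```

Emit:
drive_tool([
  [0, 0, 0, 0.1, 1, 0, 24],
  [0, 0, 0, 0.2, 2, 0, 24],
  [0, 0, 0, 0.2, 3, 0, 24],
  [0, 0, 0, 0.2, 3, 0, 24],
])

```text
time_s: 26.78
ee_pos: [532.1, 220.2, 53.9]
ee_rot: [90.9, 67.1, 86.9]
force: [0.2, 0.6, -0.8]
gripper_width: 24.1
```

Emit:
drive_tool([
  [0, 0, 0, 0.1, 1, 0, 24],
  [0, 0, 0, 0.2, 2, 0, 24],
  [0, 0, 0, 0.3, 4, 0, 24],
  [0, 0, 0, 0.3, 4, 0, 24],
])

```text
time_s: 27.28
ee_pos: [532.5, 224.2, 54.1]
ee_rot: [90.8, 67.2, 86.8]
force: [-0.1, -0.8, 1.0]
gripper_width: 23.9
```

There is no resistance even 9 mm further in, where a propped ring would block the tips. I'll back off fully and compare the pictures.

Emit:
drive_tool([
  [0, 0, 0, -0.5, -6, 0.2, 24],
  [0, 0, 0, -1.5, -25, 2, 24],
  [0, 0, 0, -3, -50, 10, 24],
  [0, 0, 0, -6, -69, 24.5, 24],
  [0, 0, 0, -6, -69, 24.5, 24],
  [0, 0, 0, -6, -69, 24.5, 24],
])

```text
time_s: 28.02
ee_pos: [526.4, 154.9, 78.3]
ee_rot: [90.9, 67.1, 86.9]
force: [-0.6, 0.3, 0.0]
gripper_width: 23.9
```

```bash
python3 - <<'E'
from h import *
s=state(); print(s["ee_pos"],s["force"])
w=grab_frame("wrist")[:,:,::-1]; cv2.imwrite("pics/w13.png",w); sc=grab_frame("scene")[:,:,::-1]; cv2.imwrite("pics/s13.png",sc)
a=cv2.imread("pics/s12.png")
d=cv2.absdiff(a,sc)[225:285,480:520].max(2); print("scene diff around ring: >25:",(d>25).sum(), "of",d.size)
for nm in("w12","w13"):
    g=cv2.GaussianBlur(cv2.cvtColor(cv2.imread(f"pics/{nm}.png"),cv2.COLOR_BGR2GRAY),(3,3),0).astype(int)
    print(nm,[ (r,g[r+1,324]-g[r-1,324]) for r in range(40,200) if abs(g[r+1,324]-g[r-1,324])>25])
    e=lambda r:[(c,g[r,c+1]-g[r,c-1]) for c in range(255,400) if abs(g[r,c+1]-g[r,c-1])>30]
    print(e(104))
# scene: predicted ring ellipse for home vs propped against edges
cc=camera_info("scene");K=cc["intrinsics"];M=R.from_euler('xyz',cc["orientation"],degrees=True).as_matrix();o=cc["origin"]
g=cv2.GaussianBlur(cv2.cvtColor(sc,cv2.COLOR_BGR2GRAY),(3,3),0).astype(np.float32)
mag=np.minimum(np.hypot(cv2.Sobel(g,cv2.CV_32F,1,0),cv2.Sobel(g,cv2.CV_32F,0,1)),150)
th=np.linspace(0,2*np.pi,73)[:-1]
for z,t in [(58,-3),(58,0),(60,2),(61,5),(62,5)]:
    b=(0,)
    for cx in np.arange(520,545,.5):
        for cy in np.arange(248,275,.5):
            S=0
            for r in(32,13):
                x=r*np.cos(th);y=r*np.sin(th);tt=np.radians(t)
                P=np.c_[cx+x,cy+y*np.cos(tt),z-y*np.sin(tt)]; q=(K@(M.T@(P-o).T)).T; p=(q[:,:2]/q[:,2:]).astype(np.float32)
                S+=cv2.remap(mag,p[:,:1],p[:,1:],cv2.INTER_LINEAR).mean()
            b=max(b,(round(float(S),1),cx,cy))
    print(z,t,b)
E
```

```text
[526.36076684 154.92860306  78.34285868] [-0.6006072   0.28265029  0.02890408]
scene diff around ring: >25: 95 of 2400
w12 [(55, np.int64(38)), (56, np.int64(87)), (57, np.int64(92)), (58, np.int64(45)), (81, np.int64(-38)), (82, np.int64(-80)), (83, np.int64(-88)), (84, np.int64(-50)), (98, np.int64(36)), (99, np.int64(38)), (123, np.int64(30)), (124, np.int64(39)), (155, np.int64(-26)), (156, np.int64(-72)), (157, np.int64(-96)), (158, np.int64(-62)), (168, np.int64(44)), (169, np.int64(49)), (170, np.int64(27)), (188, np.int64(50)), (189, np.int64(62)), (190, np.int64(35))]
[(264, np.int64(-61)), (265, np.int64(-34)), (266, np.int64(40)), (267, np.int64(52)), (300, np.int64(-75)), (301, np.int64(-110)), (302, np.int64(-74)), (347, np.int64(59)), (348, np.int64(96)), (349, np.int64(74)), (381, np.int64(-45)), (382, np.int64(-79)), (383, np.int64(-48)), (399, np.int64(-57))]
w13 [(55, np.int64(39)), (56, np.int64(93)), (57, np.int64(99)), (58, np.int64(50)), (78, np.int64(-55)), (79, np.int64(-94)), (80, np.int64(-83)), (81, np.int64(-36)), (92, np.int64(41)), (93, np.int64(41)), (1
[... 241 characters left out ...]
.int64(50)), (175, np.int64(30))]
[(264, np.int64(-58)), (265, np.int64(-62)), (268, np.int64(57)), (269, np.int64(51)), (301, np.int64(-88)), (302, np.int64(-108)), (303, np.int64(-55)), (305, np.int64(41)), (306, np.int64(42)), (344, np.int64(-40)), (346, np.int64(40)), (347, np.int64(94)), (348, np.int64(84)), (349, np.int64(35)), (380, np.int64(-47)), (381, np.int64(-92)), (382, np.int64(-67)), (384, np.int64(37)), (399, np.int64(-48))]
58 -3 (270.1, np.float64(535.5), np.float64(260.5))
58 0 (275.7, np.float64(535.0), np.float64(260.5))
60 2 (277.1, np.float64(537.0), np.float64(259.5))
61 5 (277.6, np.float64(537.5), np.float64(259.5))
62 5 (277.6, np.float64(538.5), np.float64(259.0))
```

The outline changed. The visible wall went from 12 to 8.5 rows and the ring now looks smaller, so it had been propped and the second push dropped it. I'll rerun the fit on the new picture.

```bash
python3 - <<'E'
from h import *
cc=camera_info("wrist"); s=state()
Rt=R.from_euler('xyz',s["ee_rot"],degrees=True).as_matrix();T=cc["hand_eye"];M=Rt@T[:3,:3];o=Rt@T[:3,3]+s["ee_pos"];K=cc["intrinsics"]
th=np.linspace(0,2*np.pi,73)[:-1]; near=np.sin(th)<.5
for nm in("w12","w13"):
    g=cv2.GaussianBlur(cv2.cvtColor(cv2.imread(f"pics/{nm}.png"),cv2.COLOR_BGR2GRAY),(3,3),0).astype(np.float32)
    mag=np.minimum(np.hypot(cv2.Sobel(g,cv2.CV_32F,1,0),cv2.Sobel(g,cv2.CV_32F,0,1)),200)
    def best(z,t):
        b=(0,)
        for cx in np.arange(531,538,.5):
            for cy in np.arange(256,268,.5):
                S=0
                for r,sel in((32,near),(13,slice(None))):
                    x=r*np.cos(th);y=r*np.sin(th);tt=np.radians(t)
                    P=np.c_[cx+x,cy+y*np.cos(tt),z-y*np.sin(tt)][sel]; q=(K@(M.T@(P-o).T)).T; p=(q[:,:2]/q[:,2:]).astype(np.float32)
                    S+=cv2.remap(mag,p[:,:1],p[:,1:],cv2.INTER_LINEAR).mean()
                b=max(b,(round(float(S)),float(cx),float(cy)))
        return b
    for t in(-4,-2,-1,0,1,2,3,5,7): print(nm,t,[(z,)+best(z,t) for z in(56,58,60,62)])
E
```

```text
w12 -4 [(56, 286, 534.0, 261.5), (58, 265, 534.5, 261.0), (60, 249, 534.0, 260.5), (62, 234, 534.0, 260.0)]
w12 -2 [(56, 312, 534.0, 261.5), (58, 287, 534.0, 261.0), (60, 262, 534.0, 260.5), (62, 240, 534.0, 259.5)]
w12 -1 [(56, 324, 534.0, 261.5), (58, 302, 534.0, 260.5), (60, 272, 534.0, 260.0), (62, 251, 534.0, 259.5)]
w12 0 [(56, 334, 534.0, 261.5), (58, 318, 534.0, 260.5), (60, 285, 534.0, 260.0), (62, 257, 534.0, 259.5)]
w12 1 [(56, 340, 534.0, 261.5), (58, 333, 534.0, 260.5), (60, 298, 534.0, 259.5), (62, 265, 534.0, 259.0)]
w12 2 [(56, 348, 534.0, 261.0), (58, 344, 534.0, 260.5), (60, 318, 534.0, 259.5), (62, 282, 534.0, 259.0)]
w12 3 [(56, 353, 534.0, 261.0), (58, 350, 534.0, 260.5), (60, 334, 534.0, 259.5), (62, 294, 534.0, 259.0)]
w12 5 [(56, 353, 534.0, 261.0), (58, 355, 534.0, 260.0), (60, 350, 534.0, 259.5), (62, 329, 534.0, 258.5)]
w12 7 [(56, 346, 534.0, 261.0), (58, 355, 534.0, 260.0), (60, 352, 534.0, 259.5), (62, 345, 534.0, 258.5)]
w13 -4 [(56, 341, 534.5, 262.5), (58, 309, 534.0, 262.0), (60, 270, 534.0, 261.0), (62, 238, 533.5, 260.5)]
w13 -2 [(56, 349, 534.5, 262.5), (58, 330, 534.0, 261.5), (60, 299, 534.0, 261.0), (62, 253, 533.5, 260.0)]
w13 -1 [(56, 351, 534.5, 262.5), (58, 338, 534.0, 261.5), (60, 310, 534.0, 261.0), (62, 269, 534.0, 260.0)]
w13 0 [(56, 352, 534.5, 262.5), (58, 343, 534.0, 261.5), (60, 320, 534.0, 261.0), (62, 284, 534.0, 260.0)]
w13 1 [(56, 353, 534.5, 262.5), (58, 346, 534.0, 261.5), (60, 327, 534.0, 261.0), (62, 295, 534.0, 260.0)]
w13 2 [(56, 353, 534.5, 262.5), (58, 348, 534.0, 261.5), (60, 333, 534.0, 261.0), (62, 304, 534.0, 260.0)]
w13 3 [(56, 349, 534.5, 262.5), (58, 349, 534.0, 261.5), (60, 336, 534.0, 261.0), (62, 312, 534.0, 260.0)]
w13 5 [(56, 338, 534.5, 262.0), (58, 343, 534.0, 261.5), (60, 340, 534.0, 260.5), (62, 320, 534.0, 260.0)]
w13 7 [(56, 310, 534.5, 262.0), (58, 323, 534.0, 261.0), (60, 332, 534.0, 260.5), (62, 324, 534.0, 259.5)]
```

Emit:
drive_tool([
  [0, 0, 0, 1, 20, -12, 24],
  [0, 0, 0, 3, 40, -24, 24],
  [0, 0, 0, 4, 50, -24.5, 24],
  [0, 0, 0, 4.6, 56, -24.3, 24],
  [0, 0, 0, 5.2, 60, -24.3, 24],
  [0, 0, 0, 5.5, 64, -24.3, 24],
  [0, 0, 0, 5.8, 67, -24.3, 24],
  [0, 0, 0, 6, 69, -24.3, 24],
  [0, 0, 0, 6, 69, -24.3, 24],
])

```text
time_s: 29.25
ee_pos: [532.3, 224.3, 53.9]
ee_rot: [90.9, 67.2, 86.9]
force: [-0.4, -2.5, 1.7]
gripper_width: 24.2
```

Emit:
drive_tool([
  [0, 0, 0, -0.5, -6, 0.2, 24],
  [0, 0, 0, -1.5, -25, 2, 24],
  [0, 0, 0, -3, -50, 10, 24],
  [0, 0, 0, -6, -69, 24.3, 24],
  [0, 0, 0, -6, -69, 24.3, 24],
  [0, 0, 0, -6, -69, 24.3, 24],
])

```text
time_s: 30.0
ee_pos: [526.2, 155.0, 78.0]
ee_rot: [91.0, 67.1, 86.9]
force: [-1.2, 0.1, -0.1]
gripper_width: 24.4
```

```bash
python3 - <<'E'
from h import *
s=state(); print(s["ee_pos"],s["force"])
w=grab_frame("wrist")[:,:,::-1]; cv2.imwrite("pics/w14.png",w); sc=grab_frame("scene")[:,:,::-1]
d=cv2.absdiff(cv2.imread("pics/s13.png"),sc)[225:285,480:520].max(2); print("scene diff >25:",(d>25).sum())
for nm in("w13","w14"):
    g=cv2.GaussianBlur(cv2.cvtColor(cv2.imread(f"pics/{nm}.png"),cv2.COLOR_BGR2GRAY),(3,3),0).astype(int)
    print(nm,[ (r,int(g[r+1,324]-g[r-1,324])) for r in range(40,200) if abs(g[r+1,324]-g[r-1,324])>35])
for n,x,y,W,H in(("rack",180,195,105,110),("dome/hammer/pot",325,200,90,165)):
    d=cv2.absdiff(cv2.imread("pics/s7.png"),sc)[y:y+H,x:x+W].max(2); print(n,"diff vs s7",(d>40).sum())
E
```

```text
[526.15923735 155.03742244  78.00207699] [-1.18387899  0.11153401 -0.09884762]
scene diff >25: 5
w13 [(55, 39), (56, 93), (57, 99), (58, 50), (78, -55), (79, -94), (80, -83), (81, -36), (92, 41), (93, 41), (112, 50), (113, 63), (155, -58), (156, -98), (157, -80), (164, 38), (165, 46), (173, 39), (174, 50)]
w14 [(55, 56), (56, 99), (57, 86), (58, 36), (77, -49), (78, -91), (79, -87), (80, -43), (91, 37), (92, 45), (112, 52), (113, 61), (154, -52), (155, -94), (156, -84), (157, -37), (164, 43), (173, 38), (174, 48)]
rack diff vs s7 1237
dome/hammer/pot diff vs s7 1590
```

```bash
python3 -c "
from h import *
print(env.job_done(), state()['time_s'], state()['force'])"
```

```text
the job is handed in; nothing more can be done
the job is handed in; nothing more can be done
```

I lifted the largest ring off the middle peg, laid it flat between the rails and let go. Then I pushed it over the rim into the seat and handed the job in at about 30 s. No verdict was reported.

- **Fit:** After the first push I thought the ring was home, but the camera fit pointed to it still being propped by about 5°. A second push let it drop: the wall showing above the rim shrank from 12 to 8.5 pixel rows. The fitted tilt fell to about 1.5°, which I take as level because the fit's bias is about that size. A third light touch met 2.5 N and left the picture unchanged, so the ring is stable in the seat. Its height and tilt come from these image fits and from feel, not from a direct measurement.
- **Forces:** Every reading I took while pushing the ring was under 3 N. The largest was about 7 N, when setting the ring down and when feeling for the plate. The gripper was clear of everything at hand-in.
- **Other objects:** In the last picture I viewed, after the first push, the other two rings were hanging and the dome, the hammer and the part of the pot in view looked unmoved. A later image difference over the rack and bystanders was not clean: 1237 and 1590 changed pixels. I put that down to the arm's shadow, but did not view a picture to confirm it.

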